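Fit the lens post into the spring-plunger post holder

TASK

Take the lens post out of its wooden stand and slide its rod down into the black post holder, past the side spring plunger, with the lens facing along the long side of the base plate. Feel for the hidden spring pad at the bottom of the bore and press the post firmly onto it for a moment (about 12 N on the pad, on top of the plunger's drag, and no hard ramming), then let go so that the plunger keeps it standing upright on the pad. Leave the amber and the purple bottle where they stand.

Things in the scene. Friction and masses are not known exactly. Their poses are not given: they have to be found in the camera images.
- post: Lens post, about 0.22 kg, 146 mm tall: steel rod 16 mm across, 80 mm long, its lowest 7 mm tapering to 8 mm; on it a black square lens frame 44 x 44 mm, then a blue grip tab 26 mm wide, 22 mm tall, both 12 mm thick. Origin: centre of the rod's lower end; z up the rod; x: lens axis, through the 12 mm thickness (fingers close along x); widths along y.
- grip (a point): Where to grip the blue tab: on the post's axis, 131 mm above the rod's lower end, 15 mm below the tab's top.
- stand: Fixed wooden block 60 x 60 x 40 mm with a round hole 18.5 mm across and 32 mm deep from above, in which the post stands upright at the start, its rod's lower end 8 mm above the worktop. Origin: centre of the underside.
- base: Fixed aluminium plate 120 x 70 x 10 mm under the holder, long side along its x. Origin: underside centre, on the bore's axis. Hidden in the bore it carries a spring pad on a height stop set anew each time: the untouched pad's top is 18 to 42 mm above the worktop, neither visible nor measured, to be felt. The pad yields 4 N per mm for 5 mm, then is hard.
- holder: Post holder: fixed black block 40 x 40 mm, from 10 to 78 mm above the worktop, on the middle of the base plate, same axes. A vertical bore 18 mm across (1 mm play all round the rod), mouth chamfered 2 mm, runs through it. The plunger's housing stands out of its +y face to 54 mm from the axis. Origin: on the bore's axis at worktop height.
- bore_mouth (a point): Centre of the bore's upper mouth, 78 mm above the worktop.
- plunger (a joint): How far the plunger's nose is pushed back, m: 0 at rest, about 0.0015 to 0.003 with the rod past it, 0.006 at most. It pushes on the rod with about 8 N at rest, plus 0.8 N per mm.
- oil_bottle: Loose small amber bottle with black dropper cap, 25 mm across, 62 mm tall, standing between stand and holder; leave alone. Origin: centre of the underside.
- purple_bottle: Loose purple bottle with white cap, 38 mm across, 88 mm tall, standing behind the work; leave alone. Origin: centre of the underside.
- plunger_nose (a point): Where the plunger's 8 mm ball nose reaches at rest: 4 mm from the bore's axis on the +y side, 60 mm above the worktop, 18 mm below the mouth (fixed point). Pushing the rod's taper past it takes a passing peak of some 5 to 15 N; then the rod slides with an uneven drag of 1 to 9 N, which also keeps the post upright and in place.
Not all that is in view belongs to the job. Of the things that look like the post, the middle-sized one is meant.

How it is judged:
By the outcome, as a careful person would: the job done as asked, in the order asked, and still so for the second after the job is handed in, with the robot touching nothing.
It also fails if it takes over 67 s, if anything falls off the work surface, if the arm or the gripper's body presses on something with over 40 N, if the wrist force passes 120 N, or if a joint passes its speed limit or range.

ROBOT

A 6-joint arm with a two-finger parallel gripper is mounted at the origin on a cart in front of the work surface, level with it; the furniture and walls round the work are solid. World frame = base frame: x ahead of the robot, y to its left, z up, the work surface at z = 0. Lengths are in m, angles in rad, forces in N, time in s.
With the tool pointing down it reaches from about 0.375 to 0.9 m from the base axis. Payload 3.1 kg.
Tool frame: the origin (TCP) lies midway between the tips of the shut fingers; the grasp point (between the pads) lies 19 mm behind it; x points along the fingers, y is the direction in which the jaws open and shut, and the axes are right-handed (so a half turn about x gives the same grasp; the last joint's range is limited). The gripper opens to 87 mm and grips with 3 to 60 N. Pads are 19 mm wide; open, the fingers measure 117 mm over their backs; the gripper's body (75 mm by 190 mm) begins 51 mm behind the grasp point.
Start: joints at [-1.498, 0.527, 1.433, -0, 1.181, -0.178], TCP at [0.156, -0.605, 0.223] pointing down, gripper open.
Joint ranges: [-3.08, 3.08], [-0.75, 2.2], [0.22, 2.44], [-1.43, 4.57], [0, 2.65], [-2.85, 2.85]. Speed limits (rad/s): [2.79, 2.79, 3.14, 3.14, 3.14, 3.14].

INTERFACE

Orientations are given as a unit quaternion [x, y, z, w].
In Python, from rig import get_obs, imaging, robot gives the robot as it stands.
- The arm moves only by the shell command python3 -m inch 'ROWS' [FORCE]. ROWS is JSON, a list of rows, each a list of 3 entries, a list of its own where there are three numbers: the finger opening in mm, from 0 to 87, then the shift along the tool's x, y, z in mm, then the turn, a rotation vector about the tool's x, y, z in degrees. In form: [[grip, [dx, dy, dz], [wx, wy, wz]], ...]. A call has 1 to 12 rows; each row shifts and turns the pose as measured when the row begins, along the tool's axes as they then stand; what a row does not reach is not made up. A row lasts 1/8 s, in which the tool goes at most 62.5 mm and 10.7 degrees, less where a joint would pass 70% of its speed; a pose out of reach is approached as far as the arm can. A call with a gripper value outside its range is refused whole. The fingers move at their own pace and stop on an object; FORCE is the grip in N (left out, the last holds). Time passes only in rows, so rows that do not move let the fingers close. It gives the time, the measured TCP pose, the force and the opening at its end, in the units of the state.
- get_obs(): the state, without advancing time (a new reading comes with each control period).
- imaging.camera(name): name is "scene" or "top"; returns the picture (400x640x3 uint8, red, green, blue); there is no depth.
- imaging.camera_params(name): a dict with "camera_matrix" (3x3 intrinsics, pixels), "xyz" and "rotation" of the camera in the world. Camera axes: x right, y down, z forward; pixel columns grow to the right and rows downward; lengths in m; the calibration is good to about 2 mm. A picture is of the moment at which its call begins. camera_params takes no time and is no camera call.
- robot.hand_in(): hands the job in, once; it reports no verdict.
Trained networks look in the newest picture that a camera, given by its name, has taken for a name from the list of things; names that differ only in an ending like _2 or _b are one class to them, and where a whole thing is asked for, a point or a joint stands for the part that bears it (a point fixed in the world has none). Each returns a list of dicts, best first, with "confidence" (0 to 1); they miss things now and then, are a little off and sometimes report something else, mostly with a low value. They report only what shows in the picture. A call takes as long as a camera call. They do not tell look-alikes from the thing itself.
- imaging.cut_out(camera, target): "pixels" (400x640 bool, what is visible of it) and "box" ([centre column, centre row, width, height] in pixels, round what is visible of it).
- imaging.tip_of(camera, target): "pixel" ([column, row] in pixels: a listed point, or the origin of a listed thing).
The state is a dict: "time": time; "q": joint angles; "joint_velocities": joint speeds; "joint_torque": joint torques, N m; "position": TCP position; "tool_rot": TCP orientation; "ft_force": force on the tool from outside, world axes, zero at the start; "moment": the same for the moment, N m; "grip_width": finger opening in m.
Only numpy, scipy, OpenCV 4.12 (cv2) and the standard library are available. Lean on these libraries where they do the work, as an engineer would, in place of code of your own. Each camera call takes 0.05 s, during which the arm holds its last target. There are 200 camera calls.

## Working session

There is one attempt and no reset: what is moved stays moved. The work goes in short steps, Python scripts to look and compute and a shell command to move; the robot and the scene stay as the last step left them, time stands still between calls to the robot, and variables do not carry over. Pictures are saved under pics/ and viewed, about 8 in all and at most 12, crops included, and the job is handed in when it is done.

```bash
mkdir -p pics; ls; cat > h.py <<'E'
import numpy as np,cv2
from rig import get_obs,imaging,robot
from scipy.spatial.transform import Rotation as R
def cam(n):
    p=imaging.camera_params(n);Rm=np.array(p["rotation"],float)
    if Rm.shape!=(3,3): Rm=R.from_quat(Rm).as_matrix()
    return np.array(p["camera_matrix"]),np.array(p["xyz"]),Rm
def proj(n,P):
    K,t,Rm=cam(n);c=(np.atleast_2d(P)-t)@Rm;u=c@K.T;return u[:,:2]/u[:,2:]
def ray(n,px):
    K,t,Rm=cam(n);d=Rm@np.linalg.solve(K,[px[0],px[1],1.]);return t,d/np.linalg.norm(d)
def onz(n,px,z):
    t,d=ray(n,px);return t+d*(z-t[2])/d[2]
def tri(p1,p2):
    a,d=ray("top",p1);b,e=ray("scene",p2)
    s=np.linalg.lstsq(np.c_[d,-e],b-a,rcond=None)[0];A=a+s[0]*d;B=b+s[1]*e
    return (A+B)/2,np.linalg.norm(A-B)
def save(n,im): cv2.imwrite("pics/"+n,cv2.cvtColor(im,cv2.COLOR_RGB2BGR))
E
python3 - <<'E'
from h import *
for c in("scene","top"):
    im=imaging.camera(c);save(c+"0.png",im)
    print(c,cam(c)[1],cam(c)[2].round(3).tolist(),cam(c)[0][0,0])
    for t in("post","stand","holder","base","oil_bottle","purple_bottle"):
        print(t,[(np.round(d["box"]).tolist(),round(d["confidence"],2)) for d in imaging.cut_out(c,t)])
    for t in("post","grip","stand","bore_mouth","holder","base","plunger_nose","oil_bottle","purple_bottle"):
        print(t,[(np.round(d["pixel"],1).tolist(),round(d["confidence"],2)) for d in imaging.tip_of(c,t)])
o=get_obs();print(o["time"],o["tool_rot"],o["ft_force"])
E
```

```text
pics
scene [0.23580094 0.40160529 0.76921563] [[-0.829, -0.429, 0.358], [-0.559, 0.645, -0.521], [-0.007, -0.632, -0.775]] 441.97503009746464
post [([419.0, 208.0, 20.0, 37.0], 0.79), ([382.0, 171.0, 23.0, 44.0], 0.77), ([334.0, 154.0, 32.0, 77.0], 0.77)]
stand [([380.0, 199.0, 39.0, 39.0], 0.8)]
holder [([275.0, 287.0, 34.0, 47.0], 0.89)]
base [([278.0, 299.0, 69.0, 57.0], 0.77)]
oil_bottle [([296.0, 224.0, 16.0, 24.0], 0.65)]
purple_bottle [([255.0, 199.0, 18.0, 32.0], 0.57)]
post [([329.2, 190.5], 0.91), ([411.0, 227.5], 0.8), ([377.5, 198.5], 0.74), ([260.7, 211.8], 0.28)]
grip [([420.7, 194.4], 0.82), ([381.8, 154.6], 0.8), ([330.5, 129.7], 0.72)]
stand [([376.8, 201.7], 0.87)]
bore_mouth [([276.2, 278.6], 0.93)]
holder [([276.9, 295.3], 0.97)]
base [([276.9, 295.0], 0.74)]
plunger_nose [([276.1, 284.3], 0.73)]
oil_bottle [([292.9, 228.3], 0.52)]
purple_bottle [([297.8, 228.5], 0.37)]
top [ 0.4025561  -0.01946739  0.94675385] [[-0.027, -0.985, 0.17], [-0.999, 0.021, -0.039], [0.035, -0.171, -0.985]] 406.1360903465799
post [([368.0, 179.0, 26.0, 33.0], 0.87), ([375.0, 280.0, 16.0
[... 176 characters left out ...]
9)]
oil_bottle []
purple_bottle [([300.0, 147.0, 19.0, 28.0], 0.85)]
post [([371.6, 235.3], 0.83), ([369.9, 280.1], 0.7), ([357.2, 194.4], 0.68)]
grip [([370.7, 172.2], 0.68), ([384.7, 232.2], 0.65), ([379.3, 278.0], 0.47)]
stand [([369.9, 237.0], 0.82), ([231.3, 215.9], 0.44)]
bore_mouth [([231.3, 217.3], 0.85)]
holder [([234.9, 222.4], 0.83), ([299.3, 150.1], 0.6)]
base [([235.1, 222.2], 0.67), ([230.1, 213.7], 0.18)]
plunger_nose [([232.4, 216.3], 0.59), ([368.8, 235.7], 0.24), ([383.0, 230.8], 0.19)]
oil_bottle [([300.0, 194.5], 0.54)]
purple_bottle [([300.4, 149.1], 0.76), ([233.5, 221.4], 0.52)]
1.6 [-0.70150701 -0.08880304  0.70150994 -0.0888017 ] [-0.14345662  0.31956449  0.47525435]
```

View pics/scene0.png

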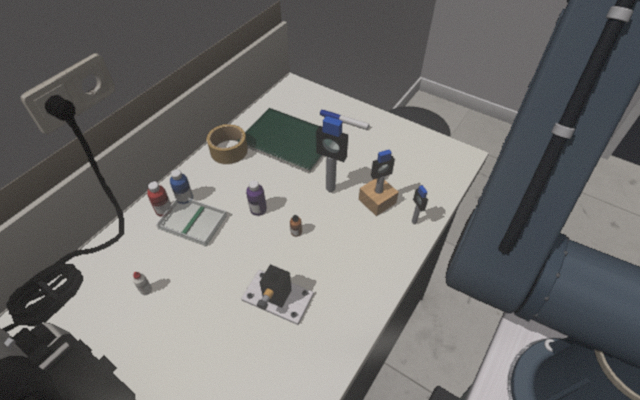

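View pics/top0.png

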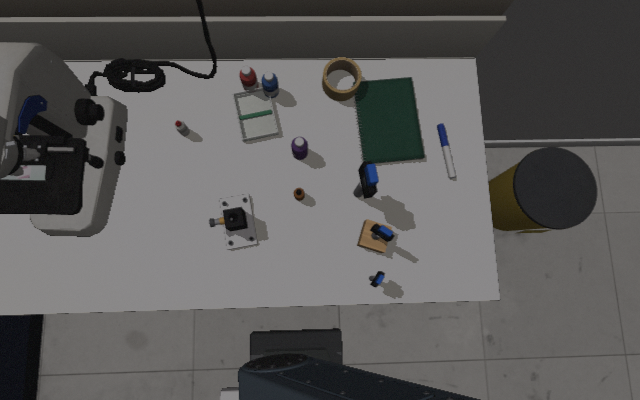

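The pictures show three look-alikes:
- The large post is at scene (331,150), top (368,179).
- The middle-sized one stands in the wooden block at scene (382,171), top (384,230).
- The small one is at scene (419,205), top (377,279).

By the description I choose the middle one, in the stand. The holder is at scene (276,285), top (232,219), and its plunger points to the image left in the top view.

```bash
python3 - <<'E'
from h import *
g=tri([384.7,232.2],[381.8,154.6]);print("grip",g)
print("standtop",tri([369.9,237.0],[376.8,201.7]), onz("top",[369.9,237],0),onz("scene",[376.8,201.7],0))
print("mouth",tri([231.3,217.3],[276.2,278.6]),onz("top",[231.3,217.3],.078),onz("scene",[276.2,278.6],.078))
print("holder",tri([234.9,222.4],[276.9,295.3]))
print("oil",onz("top",[300,194.5],0),onz("scene",[292.9,228.3],0),"purple",onz("top",[300.4,149.1],0))
T=imaging.camera("top");S=imaging.camera("scene")
z=lambda im,c,r,w,h,k:cv2.resize(im[r-h//2:r+h//2,c-w//2:c+w//2],None,fx=k,fy=k,interpolation=cv2.INTER_CUBIC)
a=np.hstack([z(T,234,221,56,70,7),z(T,380,234,56,70,7)]);save("c1.png",a)
b=np.hstack([z(S,278,292,80,76,5),z(S,385,178,80,76,5)]);save("c2.png",b)
E
```

```text
grip (array([ 0.47547785, -0.19000032,  0.14511292]), np.float64(0.0068883540813321955))
standtop (array([ 0.47351062, -0.18687073,  0.00205976]), np.float64(0.0018085162930295835)) [ 0.47450884 -0.18690442  0.        ] [ 0.47330367 -0.18877907  0.        ]
mouth (array([0.51586571, 0.12232845, 0.07499764]), np.float64(0.005278843045908534)) [0.51787894 0.1230206  0.078     ] [0.5121222  0.12263515 0.078     ]
holder (array([0.5143118 , 0.12498606, 0.01605427]), np.float64(0.0003535002031560654))
oil [ 0.57905313 -0.02551845  0.        ] [ 5.86876110e-01 -2.54047058e-02 -1.11022302e-16] purple [ 0.6906204  -0.02886581  0.        ]
```

View pics/c1.png

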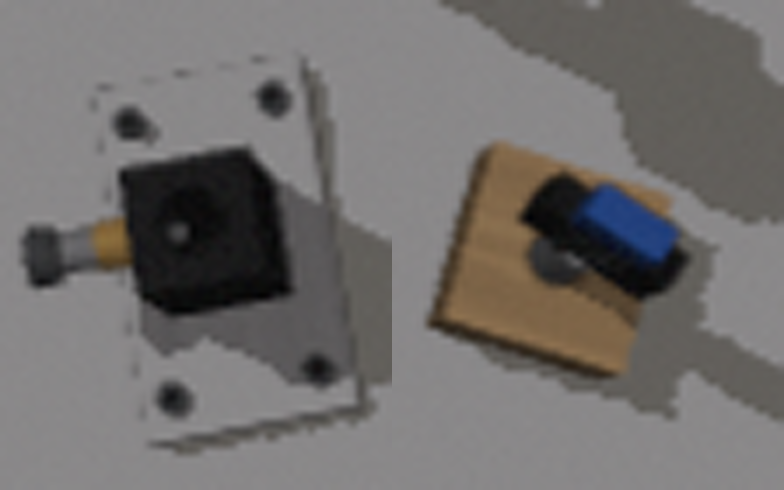

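View pics/c2.png

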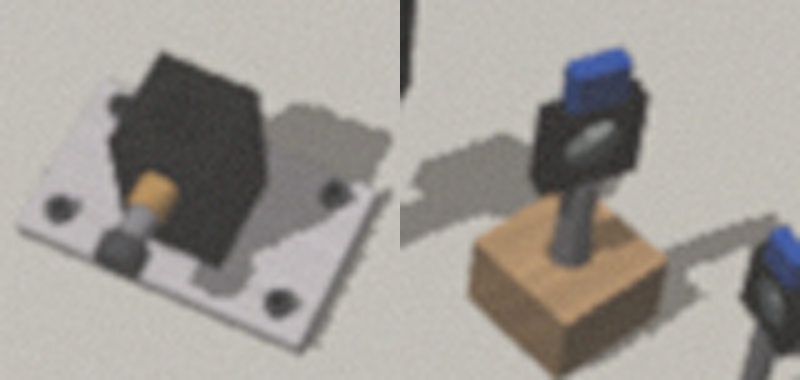

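```bash
python3 - <<'E'
from h import *
f=lambda uv,c,r,k:[(uv[0]+.5)/k-.5+c,(uv[1]+.5)/k-.5+r]
W=lambda n,L,c,r,k,z:np.array([onz(n,f(u,c,r,k),z) for u in L])
ang=lambda v:np.degrees(np.arctan2(v[1],v[0]))
p=W("top",[(172,398),(320,369),(130,123),(273,98)],206,186,7,.01)
print("top screws",p.mean(0),ang(p[2]-p[0]),ang(p[3]-p[1]),ang(p[0]-p[1])-90,ang(p[2]-p[3])-90)
s=W("scene",[(118,105),(62,208),(280,302),(335,194)],238,254,5,.01)
print("scene screws",s.mean(0),ang(s[0]-s[3]),ang(s[1]-s[2]),ang(s[1]-s[0]),ang(s[2]-s[3]))
t=W("top",[(605,184),(680,228),(660,262),(582,222)],352-56,199,7,.154)
print("tab",t.mean(0),ang(t[0]-t[1]),ang(t[3]-t[2]))
fr=W("top",[(555,178),(690,258)],352-56,199,7,.12);print("frame",ang(fr[0]-fr[1]))
# holder top corners
h=W("top",[(122,170),(250,148),(290,292),(160,312)],206,186,7,.078);print(h.round(4).tolist())
st=W("top",[(495,142),(668,198),(612,375),(432,325)],352-56,199,7,.04);print("stand",st.mean(0),[ang(st[i]-st[(i+1)%4]) for i in range(4)])
ts=W("scene",[(568,68),(630,52),(632,92),(570,110)],345-80,178-38,5,.14) 
print("scene tab",ts.mean(0))
o=get_obs();Rm=R.from_quat(o["tool_rot"]).as_matrix();print(Rm.round(3),o["position"])
E
```

```text
top screws [0.51868423 0.11984495 0.01      ] 9.056289788237867 9.711711286383714 9.780466473061168 8.956241705087393
scene screws [0.5183296  0.12000769 0.01      ] 9.59549838228815 9.419715546271124 101.99783949574878 99.83976249462766
tab [ 0.47468601 -0.19181226  0.154     ] 57.848115160341386 61.228503429425494
frame 57.613520544827544
[[0.5344, 0.1408, 0.078], [0.5404, 0.1018, 0.078], [0.4956, 0.0896, 0.078], [0.4905, 0.1289, 0.078]]
stand [ 0.47427525 -0.19016336  0.04      ] [np.float64(70.59681374917498), np.float64(-20.84195311843964), np.float64(-106.9019919938326), np.float64(158.37437497403872)]
scene tab [ 0.4745293  -0.19399068  0.14      ]
[[ 0.     0.249 -0.968]
 [-0.    -0.968 -0.249]
 [-1.     0.    -0.   ]] [ 0.15574439 -0.60529292  0.22255937]
```

```bash
python3 -m inch '[[60,[0,0,0],[-8.7,0,0]],[60,[0,0,0],[-8.7,0,0]],[60,[0,0,0],[-8.7,0,0]],[60,[0,0,0],[-8.7,0,0]],[60,[0,0,0],[-8.7,0,0]],[60,[-15,0,-20],[0,0,0]],[60,[-15,0,-40],[0,0,0]],[60,[0,0,-40],[0,0,0]],[60,[0,0,-40],[0,0,0]],[60,[0,0,-40],[0,0,0]],[60,[0,0,-40],[0,0,0]],[60,[0,0,-40],[0,0,0]]]' 20
cat >> h.py <<'E'
def st(target=None,yaw=None):
    o=get_obs();Rm=R.from_quat(o["tool_rot"]).as_matrix()
    print("t",round(o["time"],2),"pos",np.round(o["position"],4),"F",np.round(o["ft_force"],2),"w",round(o["grip_width"],4),"yaw",round(float(np.degrees(np.arctan2(Rm[1,1],Rm[0,1]))),2),"tilt",np.round(Rm[:2,0],4))
    if target is not None: print("shift mm",np.round(Rm.T@(np.array(target)-o["position"])*1e3,1))
E
python3 - <<'E'
from h import *
print("big",onz("top",[357.2,194.4],0),onz("scene",[329.2,190.5],0),tri([370.7,172.2],[330.5,129.7]))
st([.4745,-.1915,.212])
E
```

```text
time: 3.2
position: [0.296, -0.3725, 0.2599]
tool_rot: [0.619, 0.341, -0.618, 0.346]
ft_force: [0.5, -1.2, -0.8]
grip_width: 0.0602
big [ 0.57650818 -0.16165974  0.        ] [ 0.57979284 -0.15752266  0.        ] (array([ 0.58652397, -0.1643718 ,  0.17595168]), np.float64(0.0028731841657528337))
t 3.2 pos [ 0.296  -0.3725  0.2599] F [ 0.49 -1.23 -0.82] w 0.0602 yaw -31.93 tilt [ 0.0052 -0.0055]
shift mm [  47.8   55.4 -248.1]
```

```bash
python3 -m inch '[[60,[0,8,-35],[0,0,0]],[60,[0,8,-35],[0,0,0]],[60,[0,8,-35],[0,0,0]],[60,[0,8,-35],[0,0,0]],[60,[0,8,-35],[0,0,0]],[60,[0,8,-35],[0,0,0]],[60,[12,8,-30],[0,0,0]],[60,[12,0,-8],[0,0,0]],[60,[0,0,0],[0,0,0]]]'
python3 - <<'E'
from h import *
st([.4745,-.1915,.120])
T=imaging.camera("top");S=imaging.camera("scene")
z=lambda im,c,r,w,h,k:cv2.resize(im[r-h//2:r+h//2,c-w//2:c+w//2],None,fx=k,fy=k,interpolation=cv2.INTER_CUBIC)
save("c3.png",np.hstack([z(T,380,234,80,76,5),z(S,385,168,80,76,5)]))
E
```

```text
time: 4.32
position: [0.4815, -0.1741, 0.2455]
tool_rot: [0.624, 0.333, -0.618, 0.344]
ft_force: [0.1, -0.3, 0.2]
grip_width: 0.06
t 4.33 pos [ 0.4815 -0.1741  0.2455] F [ 0.07 -0.28  0.19] w 0.06 yaw -32.8 tilt [ 0.0145 -0.0101]
shift mm [125.6   1.3  18.4]
```

View pics/c3.png

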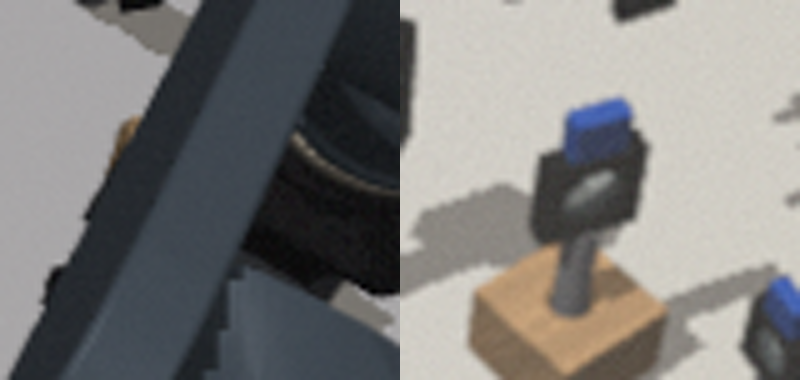

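```bash
cat >> h.py <<'E'
    d=np.cross(Rm[:,0],[0,0,-1.]); 
    if yaw is not None: d=d+[0,0,np.radians(yaw)-np.arctan2(Rm[1,1],Rm[0,1])]
    print("turn deg",np.round(np.degrees(Rm.T@d),2))
E
python3 -m inch '[[60,[0,0,18],[0,0,-1]],[60,[0,1,0],[0,0,0]],[60,[0,0,0],[0,0,0]]]'
python3 -c "
from h import *
st([.4745,-.1915,.120],-32)"
```

```text
time: 4.8
position: [0.4715, -0.1948, 0.2474]
tool_rot: [0.622, 0.335, -0.622, 0.338]
ft_force: [-0.6, 0.3, 0.1]
grip_width: 0.0602
t 4.8 pos [ 0.4715 -0.1948  0.2474] F [-0.63  0.33  0.09] w 0.0602 yaw -33.14 tilt [ 0.0018 -0.0029]
shift mm [127.4   0.4  -4.6]
turn deg [-1.14  0.09 -0.17]
```

```bash
python3 -m inch '[[60,[25,0,-4],[-1,0,0]],[60,[25,0,0],[0,0,0]],[60,[25,0,0],[0,0,0]],[60,[25,0,0],[0,0,0]],[60,[15,0,0],[0,0,0]],[60,[6,0,0],[0,0,0]],[60,[0,0,0],[0,0,0]]]'
python3 - <<'E'
from h import *
st([.4745,-.1915,.120],-32)
S=imaging.camera("scene");save("c4.png",cv2.resize(S[115:225,320:450],None,fx=5,fy=5,interpolation=cv2.INTER_CUBIC))
E
```

```text
time: 5.68
position: [0.4753, -0.1948, 0.1245]
tool_rot: [0.621, 0.338, -0.619, 0.343]
ft_force: [0.4, 0.6, 1.3]
grip_width: 0.0597
t 5.67 pos [ 0.4753 -0.1948  0.1245] F [0.37 0.62 1.25] w 0.0597 yaw -32.37 tilt [ 0.006  -0.0052]
shift mm [ 4.4 -2.5 -2.4]
turn deg [-0.37  0.07 -0.45]
```

View pics/c4.png

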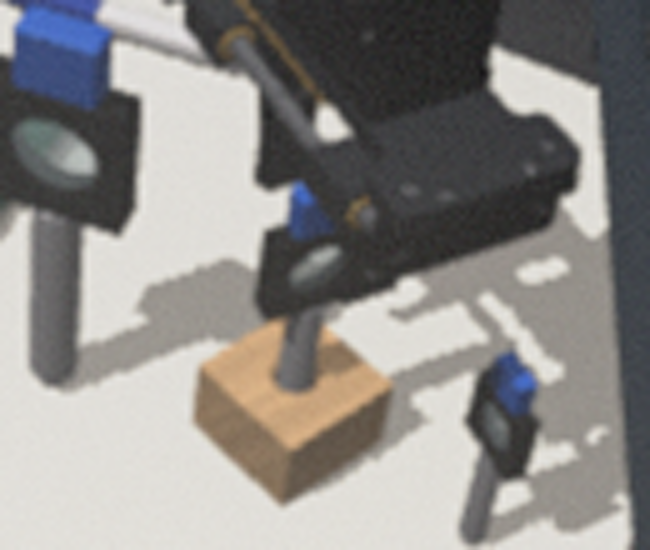

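The fingers straddle the blue tab of the post in the stand (crop pixel 310,210), and the large post stays clear. I lower the last 4 mm and close.

```bash
python3 -m inch '[[60,[4.5,-1,-2.5],[0,0,-0.4]],[40,[0,0,0],[0,0,0]],[20,[0,0,0],[0,0,0]],[5,[0,0,0],[0,0,0]],[5,[0,0,0],[0,0,0]],[5,[0,0,0],[0,0,0]],[5,[0,0,0],[0,0,0]],[5,[0,0,0],[0,0,0]],[5,[0,0,0],[0,0,0]]]' 40
python3 -c "
from h import *
st([.4745,-.1915,.120],-32)"
```

```text
time: 6.85
position: [0.4772, -0.1927, 0.122]
tool_rot: [0.62, 0.339, -0.619, 0.343]
ft_force: [-0.5, 0.1, -0.0]
grip_width: 0.0118
t 6.85 pos [ 0.4772 -0.1927  0.122 ] F [-0.48  0.09 -0.02] w 0.0118 yaw -32.37 tilt [ 0.0036 -0.0038]
shift mm [ 1.9 -2.9  0.4]
turn deg [-0.37  0.08 -0.29]
```

```bash
python3 -m inch '[[5,[-8,0,0],[0,0,0]],[5,[-10,0,0],[0,0,0]],[5,[-15,0,0],[0,0,0]],[5,[-20,0,0],[0,0,0]],[5,[-20,0,0],[0,0,0]],[5,[-20,0,0],[0,0,0]],[5,[-15,0,0],[0,0,0]],[5,[0,0,0],[0,0,0]]]'
python3 -c "
from h import *
st([.518,.120,.222],9.4)"
```

```text
time: 7.85
position: [0.4754, -0.1914, 0.2358]
tool_rot: [0.62, 0.34, -0.619, 0.342]
ft_force: [0.2, 0.0, -3.4]
grip_width: 0.0113
t 7.85 pos [ 0.4754 -0.1914  0.2358] F [ 0.23  0.05 -3.38] w 0.0113 yaw -32.36 tilt [ 0.0022 -0.003 ]
shift mm [  13.  -130.7 -285.8]
turn deg [-41.76   0.22  -0.14]
```

```bash
python3 -m inch '[[5,[0,0,0],[-8,0,0]],[5,[0,0,0],[-9,0,0]],[5,[0,0,0],[-9,0,0]],[5,[0,0,0],[-9,0,0]],[5,[0,0,0],[-7,0,0]],[5,[0,8,-25],[0,0,0]],[5,[0,12,-40],[0,0,0]],[5,[0,12,-40],[0,0,0]],[5,[0,12,-40],[0,0,0]],[5,[0,12,-40],[0,0,0]],[5,[0,12,-40],[0,0,0]],[5,[0,8,-20],[0,0,0]]]'
python3 -m inch '[[5,[0,0,0],[0,0,0]],[5,[0,0,0],[0,0,0]]]'
python3 -c "
from h import *
st([.518,.120,.222],9.4)"
```

```text
time: 9.35
position: [0.4978, 0.0718, 0.2286]
tool_rot: [0.449, 0.549, -0.453, 0.541]
ft_force: [0.1, -0.2, -2.4]
grip_width: 0.0121
time: 9.6
position: [0.4967, 0.0728, 0.2275]
tool_rot: [0.448, 0.55, -0.453, 0.541]
ft_force: [-0.8, -0.2, -2.9]
grip_width: 0.0117
t 9.6 pos [0.4967 0.0728 0.2275] F [-0.81 -0.24 -2.89] w 0.0117 yaw 10.94 tilt [-0.0146  0.0027]
shift mm [  5.3  30.  -42.2]
turn deg [ 1.53 -0.29  0.8 ]
```

```bash
python3 -m inch '[[5,[0,10,-14],[0.7,0,0.8]],[5,[0,10,-14],[0.8,-0.3,0]],[5,[0,8,-12],[0,0,0]],[5,[0,0,0],[0,0,0]],[5,[0,0,0],[0,0,0]]]'
python3 - <<'E'
from h import *
st([.518,.120,.222],9.4)
T=imaging.camera("top");S=imaging.camera("scene")
for c in("top","scene"):
  for t in("post","grip","bore_mouth"):
    print(c,t,[(np.round(d["pixel"],1).tolist(),round(d["confidence"],2)) for d in imaging.tip_of(c,t)][:4])
  o=get_obs();p=o["position"];print("expected tip,grip", proj(c,[p-[0,0,.114],p+[0,0,.019],[.518,.12,.078]]).round(1).tolist())
z=lambda im,c,r,w,h,k:cv2.resize(im[r-h//2:r+h//2,c-w//2:c+w//2],None,fx=k,fy=k,interpolation=cv2.INTER_CUBIC)
save("c5.png",np.hstack([z(T,226,218,80,110,5),z(S,276,255,80,110,5)]))
E
```

```text
time: 10.22
position: [0.5168, 0.1133, 0.2263]
tool_rot: [0.458, 0.538, -0.46, 0.538]
ft_force: [0.7, -0.3, -3.1]
grip_width: 0.0116
t 10.22 pos [0.5168 0.1133 0.2263] F [ 0.7  -0.34 -3.11] w 0.0116 yaw 9.06 tilt [-0.0033 -0.0021]
shift mm [ 4.3  2.3 -6.5]
turn deg [-0.34  0.09  0.21]
top post [([354.3, 193.8], 0.6), ([371.9, 277.9], 0.58)]
top grip [([369.1, 172.9], 0.63), ([377.6, 277.3], 0.55)]
top bore_mouth [([232.0, 215.2], 0.53), ([239.3, 220.1], 0.25)]
expected tip,grip [[233.2, 215.5], [221.0, 205.3], [232.7, 217.2]]
scene post [([274.8, 265.0], 0.79), ([409.8, 222.7], 0.76)]
scene grip [([267.9, 215.7], 0.94), ([333.5, 128.8], 0.75), ([421.8, 194.3], 0.67), ([278.2, 296.5], 0.17)]
scene bore_mouth [([274.1, 277.6], 0.86)]
expected tip,grip [[275.5, 263.4], [268.7, 216.7], [274.5, 275.9]]
```

View pics/c5.png

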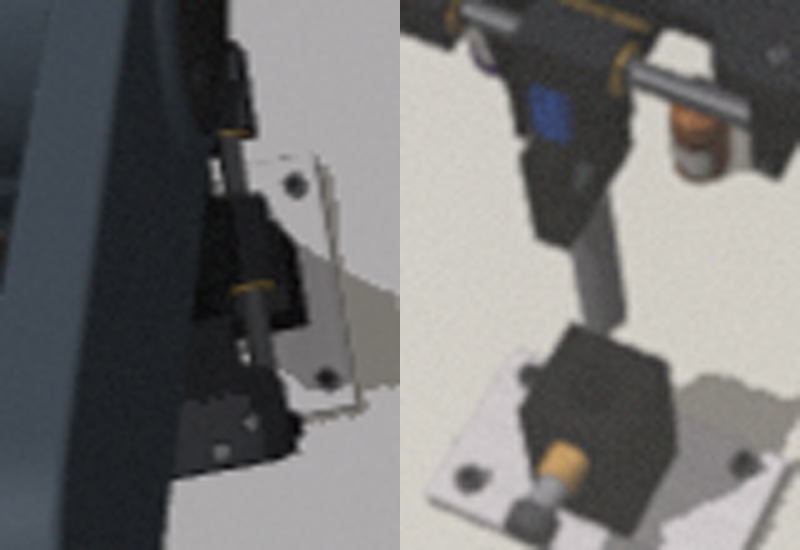

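```bash
python3 -m inch '[[5,[8,1,-8],[-0.3,0,0.2]],[5,[8,0,0],[0,0,0]],[5,[6,0,0],[0,0,0]],[5,[4,0,0],[0,0,0]],[5,[0,0,0],[0,0,0]]]'
python3 -c "
from h import *
st([.5175,.121,.190],9.4)"
```

```text
time: 11.25
position: [0.5162, 0.1225, 0.198]
tool_rot: [0.457, 0.539, -0.458, 0.539]
ft_force: [-0.1, -0.2, -3.0]
grip_width: 0.0116
t 11.25 pos [0.5162 0.1225 0.198 ] F [-0.09 -0.17 -3.05] w 0.0116 yaw 9.41 tilt [-0.0003 -0.0011]
shift mm [8.  1.1 1.7]
turn deg [0.01 0.06 0.03]
```

```bash
python3 -m inch '[[5,[3,1,1.5],[0,0,0]],[5,[3,0,0],[0,0,0]],[5,[3,0,0],[0,0,0]],[5,[0,0,0],[0,0,0]]]'
python3 -c "
from h import *
st([.5175,.121,.180],9.4);print(get_obs()['moment'])"
python3 -m inch '[[5,[3,0,0],[0,0,0]],[5,[2,0,0],[0,0,0]],[5,[0,0,0],[0,0,0]]]'
python3 -c "
from h import *
st([.5175,.121,.180],9.4);print(get_obs()['moment'])"
```

```text
time: 11.75
position: [0.518, 0.1209, 0.1888]
tool_rot: [0.457, 0.539, -0.458, 0.54]
ft_force: [-0.0, -0.8, -2.8]
grip_width: 0.0119
t 11.75 pos [0.518  0.1209 0.1888] F [-0.02 -0.76 -2.82] w 0.0119 yaw 9.39 tilt [ 0.0008 -0.0011]
shift mm [ 8.8 -0.5 -0.2]
turn deg [-0.01  0.07 -0.04]
[-0.01947603 -0.08981374  0.00646075]
time: 12.12
position: [0.5188, 0.1208, 0.1839]
tool_rot: [0.458, 0.538, -0.457, 0.54]
ft_force: [-0.1, 0.5, -2.9]
grip_width: 0.0113
t 12.12 pos [0.5188 0.1208 0.1839] F [-0.08  0.48 -2.86] w 0.0113 yaw 9.39 tilt [ 0.0027 -0.0013]
shift mm [ 3.9 -1.2 -0.4]
turn deg [-0.01  0.1  -0.14]
[-0.06562838 -0.09890801  0.02218582]
```

```bash
python3 -m inch '[[5,[2,-0.5,0],[0,0,-0.1]],[5,[2,0,0],[0,0,0]],[5,[2,0,0],[0,0,0]],[5,[0,0,0],[0,0,0]]]'
python3 -c "
from h import *
st([.518,.121,.170],9.4);print(get_obs()['moment'])"
python3 -m inch '[[5,[2,0,0],[0,0,0]],[5,[2,0,0],[0,0,0]],[5,[2,0,0],[0,0,0]],[5,[0,0,0],[0,0,0]]]'
python3 -c "
from h import *
st([.518,.121,.170],9.4);print(get_obs()['moment'])"
```

```text
time: 12.62
position: [0.5187, 0.1207, 0.1776]
tool_rot: [0.457, 0.538, -0.457, 0.54]
ft_force: [0.8, 0.3, -2.6]
grip_width: 0.0115
t 12.62 pos [0.5187 0.1207 0.1776] F [ 0.84  0.28 -2.62] w 0.0115 yaw 9.4 tilt [ 0.0019 -0.0016]
shift mm [ 7.6 -0.7 -0.4]
turn deg [-0.    0.11 -0.09]
[-0.06721132 -0.28573666 -0.00414293]
time: 13.12
position: [0.5192, 0.1198, 0.172]
tool_rot: [0.457, 0.538, -0.457, 0.541]
ft_force: [-0.4, -1.1, -2.5]
grip_width: 0.0117
t 13.12 pos [0.5192 0.1198 0.172 ] F [-0.4  -1.11 -2.49] w 0.0117 yaw 9.45 tilt [ 0.0032 -0.0036]
shift mm [ 2.  -1.  -1.4]
turn deg [ 0.05  0.24 -0.14]
[-0.25624859 -0.20939048 -0.00413946]
```

```bash
python3 -m inch '[[5,[2,-0.5,-0.5],[0,0.2,-0.1]],[5,[2,0,0],[0,0,0]],[5,[0,0,0],[0,0,0]]]'
python3 -c "
from h import *
st([.518,.121,.165],9.4);print(get_obs()['moment'])"
python3 -m inch '[[5,[2,0,0],[0,0,0]],[5,[2,0,0],[0,0,0]],[5,[0,0,0],[0,0,0]]]'
python3 -c "
from h import *
st([.518,.121,.165],9.4);print(get_obs()['moment'])"
```

```text
time: 13.5
position: [0.5198, 0.1196, 0.1704]
tool_rot: [0.457, 0.538, -0.456, 0.541]
ft_force: [-0.4, -0.9, -3.0]
grip_width: 0.0117
t 13.5 pos [0.5198 0.1196 0.1704] F [-0.37 -0.89 -3.  ] w 0.0117 yaw 9.49 tilt [ 0.0038 -0.0015]
shift mm [ 5.4 -1.6 -1.7]
turn deg [ 0.09  0.12 -0.2 ]
[-0.45466323 -0.03455906 -0.03581615]
time: 13.88
position: [0.5197, 0.1197, 0.1688]
tool_rot: [0.457, 0.538, -0.456, 0.541]
ft_force: [-0.5, -1.1, -3.1]
grip_width: 0.0117
t 13.88 pos [0.5197 0.1197 0.1688] F [-0.48 -1.12 -3.05] w 0.0117 yaw 9.51 tilt [ 0.0043 -0.0015]
shift mm [ 3.8 -1.5 -1.6]
turn deg [ 0.11  0.12 -0.23]
[-0.52929664 -0.01657311  0.05407981]
```

```bash
python3 -m inch '[[5,[4,0,0],[0,0,0]]]'
python3 -m inch '[[5,[4,0,0],[0,0,0]]]'
python3 -m inch '[[5,[4,0,0],[0,0,0]]]'
python3 -c "
from h import *
st([.518,.121,.165],9.4);print(get_obs()['moment'],get_obs()['joint_torque'])"
```

```text
time: 14.0
position: [0.52, 0.1197, 0.1657]
tool_rot: [0.458, 0.538, -0.456, 0.542]
ft_force: [-1.3, -1.2, 9.1]
grip_width: 0.0118
time: 14.12
position: [0.5201, 0.1197, 0.1621]
tool_rot: [0.458, 0.538, -0.456, 0.542]
ft_force: [-1.6, -1.5, 5.1]
grip_width: 0.0113
time: 14.25
position: [0.5201, 0.1197, 0.1584]
tool_rot: [0.458, 0.538, -0.456, 0.542]
ft_force: [-1.8, -1.1, 6.1]
grip_width: 0.0114
t 14.25 pos [0.5201 0.1197 0.1584] F [-1.81 -1.15  6.12] w 0.0114 yaw 9.52 tilt [ 0.0055 -0.0015]
shift mm [-6.6 -1.8 -1.6]
turn deg [ 0.12  0.14 -0.3 ]
[-0.50823819  0.27120253 -0.00957209] [ 6.87215254e-01 -3.60669529e+01 -1.32935080e+01  5.78417704e-01
 -4.93502207e-01  2.56919542e-03]
```

```bash
for i in 1; do python3 -m inch '[[5,[2,-1,-0.5],[0,0.1,-0.3]]]' | sed -n 2,4p; python3 -m inch '[[5,[2,-0.5,-0.5],[0,0,0]]]'| sed -n 2,4p; python3 -m inch '[[5,[2,0,0],[0,0,0]]]'| sed -n 2,4p; done
python3 -c "
from h import *
st([.518,.121,.165],9.4);print(get_obs()['moment'])"
```

```text
position: [0.5199, 0.1198, 0.1563]
tool_rot: [0.457, 0.539, -0.457, 0.541]
ft_force: [0.7, -2.5, 3.0]
position: [0.52, 0.1199, 0.1545]
tool_rot: [0.457, 0.539, -0.456, 0.541]
ft_force: [-1.0, -3.2, 6.2]
position: [0.5201, 0.1197, 0.1526]
tool_rot: [0.457, 0.539, -0.456, 0.541]
ft_force: [-0.4, -2.1, 3.1]
t 14.62 pos [0.5201 0.1197 0.1526] F [-0.36 -2.1   3.13] w 0.0119 yaw 9.54 tilt [ 0.0033 -0.0019]
shift mm [-12.4  -1.8  -1.6]
turn deg [ 0.14  0.14 -0.17]
[-0.58591281  0.11915545  0.03099605]
```

```bash
for i in 1; do python3 -m inch '[[5,[2,0,0],[0,0.1,-0.2]]]' | sed -n '2p;4p'; python3 -m inch '[[5,[2,0,0],[0,0,0]]]'| sed -n '2p;4p'; python3 -m inch '[[5,[2,0,0],[0,0,0]]]'| sed -n '2p;4p'; done
```

```text
position: [0.5203, 0.1197, 0.1507]
ft_force: [-0.6, -3.8, 6.7]
position: [0.5203, 0.1196, 0.1486]
ft_force: [-0.4, -2.5, 5.7]
position: [0.5204, 0.1196, 0.1466]
ft_force: [-1.3, -2.3, 5.7]
```

```bash
python3 -c "
from h import *
st([.518,.121,.165],9.4);print(get_obs()['moment'])"
```

```text
t 15.0 pos [0.5204 0.1196 0.1466] F [-1.28 -2.33  5.65] w 0.0118 yaw 9.53 tilt [-0.     -0.0007]
shift mm [-18.4  -2.1  -1.8]
turn deg [0.13 0.04 0.01]
[-0.70534867  0.00901678 -0.01362737]
```

Steady drag, about 8.5 N over the tare, so no pad yet (tip at about 32.6 mm).

```bash
python3 -m inch '[[5,[2,-0.3,0],[0,0,0]]]' | sed -n '2p;4p'; python3 -m inch '[[5,[2,0,0],[0,0,0]]]'| sed -n '2p;4p'; python3 -m inch '[[5,[2,0,0],[0,0,0]]]'| sed -n '2p;4p'
```

```text
position: [0.5202, 0.1195, 0.1445]
ft_force: [0.6, -2.4, 5.2]
position: [0.5203, 0.1195, 0.1423]
ft_force: [-0.3, -2.8, 5.0]
position: [0.5203, 0.1195, 0.1402]
ft_force: [-0.1, -2.3, 4.6]
```

```bash
python3 -m inch '[[5,[2,0,0],[0,0,0]]]' | sed -n '2p;4p'; python3 -m inch '[[5,[2,0,0],[0,0,0]]]'| sed -n '2p;4p'; python3 -m inch '[[5,[2,0,0],[0,0,0]]]'| sed -n '2p;4p'
```

```text
position: [0.5203, 0.1195, 0.138]
ft_force: [-0.5, -3.3, 4.6]
position: [0.5203, 0.1195, 0.1358]
ft_force: [0.9, -3.5, 4.0]
position: [0.5204, 0.1194, 0.1338]
ft_force: [-0.6, -3.2, 10.8]
```

The force jumped from 4 to 10.8 N at TCP z = 0.1338, which looks like the pad. I confirm with small steps.

```bash
python3 -m inch '[[5,[0.8,0,0],[0,0,0]]]' | sed -n '2p;4p'; python3 -m inch '[[5,[0.8,0,0],[0,0,0]]]'| sed -n '1,2p;4p'
```

```text
position: [0.5204, 0.1195, 0.1333]
ft_force: [-1.4, -3.1, 9.4]
time: 16.0
position: [0.5204, 0.1195, 0.1331]
ft_force: [-1.6, -2.8, 12.1]
```

```bash
python3 -m inch '[[5,[1.5,0,0],[0,0,0]]]' | sed -n '2p;4p'; python3 -m inch '[[5,[1.5,0,0],[0,0,0]]]'| sed -n '1,2p;4p'
```

```text
position: [0.5206, 0.1196, 0.1326]
ft_force: [-2.7, -2.6, 14.3]
time: 16.25
position: [0.5207, 0.1196, 0.1324]
ft_force: [-2.2, -3.0, 15.9]
```

```bash
python3 -m inch '[[5,[1.6,0,0],[0,0,0]]]' | sed -n '2p;4p'; python3 -m inch '[[5,[1.4,0,0],[0,0,0]]]'| sed -n '2p;4p'; python3 -m inch '[[5,[1.4,0,0],[0,0,0]]]'| sed -n '1,2p;4p'
```

```text
position: [0.5207, 0.1196, 0.1323]
ft_force: [-2.1, -3.1, 16.9]
position: [0.5207, 0.1196, 0.1323]
ft_force: [-2.5, -2.7, 13.4]
time: 16.62
position: [0.5206, 0.1196, 0.1323]
ft_force: [-2.4, -2.6, 15.3]
```

```bash
python3 -m inch '[[5,[1.4,0,0],[0,0,0]]]'| sed -n '1,2p;4p'; python3 -m inch '[[5,[0,0,0],[0,0,0]]]' | sed -n '2p;4p'; python3 -m inch '[[5,[-0.4,-0.3,0.2],[0,0,0]]]'| sed -n '2p;4p'; python3 -m inch '[[5,[-0.3,0,0],[0,0,0]]]'| sed -n '1,2p;4p'
```

```text
time: 16.75
position: [0.5206, 0.1196, 0.1323]
ft_force: [-2.3, -4.4, 14.4]
position: [0.5203, 0.1196, 0.1325]
ft_force: [0.0, -3.3, 0.7]
position: [0.5201, 0.1194, 0.1327]
ft_force: [0.5, -3.0, -1.3]
time: 17.12
position: [0.5202, 0.1194, 0.1326]
ft_force: [1.1, -2.7, 2.9]
```

```bash
python3 -m inch '[[14,[0,0,0],[0,0,0]],[18,[0,0,0],[0,0,0]],[30,[0,0,0],[0,0,0]],[45,[0,0,0],[0,0,0]],[45,[0,0,0],[0,0,0]]]'
python3 -m inch '[[45,[-6,0,0],[0,0,0]],[45,[-10,0,0],[0,0,0]],[45,[-20,0,0],[0,0,0]],[45,[-25,0,0],[0,0,0]],[45,[-30,0,0],[0,0,0]],[45,[-20,0,0],[0,0,0]],[45,[0,0,30],[0,0,0]],[45,[0,0,40],[0,0,0]],[45,[0,0,40],[0,0,0]],[45,[0,0,40],[0,0,0]],[45,[0,0,30],[0,0,0]],[45,[0,0,0],[0,0,0]]]'
python3 - <<'E'
from h import *
st()
T=imaging.camera("top");S=imaging.camera("scene")
for c in("top","scene"):
  for t in("grip","oil_bottle","purple_bottle"):
    print(c,t,[(np.round(d["pixel"],1).tolist(),round(d["confidence"],2)) for d in imaging.tip_of(c,t)][:4])
  print("expected base,grip",proj(c,[[.519,.12,.02],[.519,.12,.151]]).round(1).tolist())
z=lambda im,c,r,w,h,k:cv2.resize(im[r-h//2:r+h//2,c-w//2:c+w//2],None,fx=k,fy=k,interpolation=cv2.INTER_CUBIC)
save("c6.png",np.hstack([z(T,236,212,80,110,5),z(S,276,265,80,110,5)]))
E
```

```text
time: 17.75
position: [0.5182, 0.1214, 0.131]
tool_rot: [0.457, 0.541, -0.457, 0.538]
ft_force: [0.2, 0.8, 0.6]
grip_width: 0.0393
time: 19.25
position: [0.5507, -0.0612, 0.2554]
tool_rot: [0.46, 0.537, -0.454, 0.543]
ft_force: [-0.8, -0.1, -0.9]
grip_width: 0.0449
t 19.25 pos [ 0.5507 -0.0612  0.2554] F [-0.76 -0.15 -0.93] w 0.0449 yaw 9.57 tilt [0.0113 0.0015]
turn deg [ 0.    0.02 -0.65]
top grip [([376.7, 278.1], 0.7), ([228.5, 212.3], 0.58), ([367.9, 172.8], 0.42)]
top oil_bottle [([298.0, 198.2], 0.41)]
top purple_bottle [([300.0, 149.9], 0.49), ([238.5, 223.1], 0.4)]
expected base,grip [[236.8, 220.0], [226.8, 211.9]]
scene grip [([420.4, 192.7], 0.92), ([331.9, 129.7], 0.77), ([268.1, 252.5], 0.71)]
scene oil_bottle [([293.8, 232.1], 0.78)]
scene purple_bottle [([257.4, 209.5], 0.95)]
expected base,grip [[276.4, 291.1], [270.5, 253.4]]
```

View pics/c6.png

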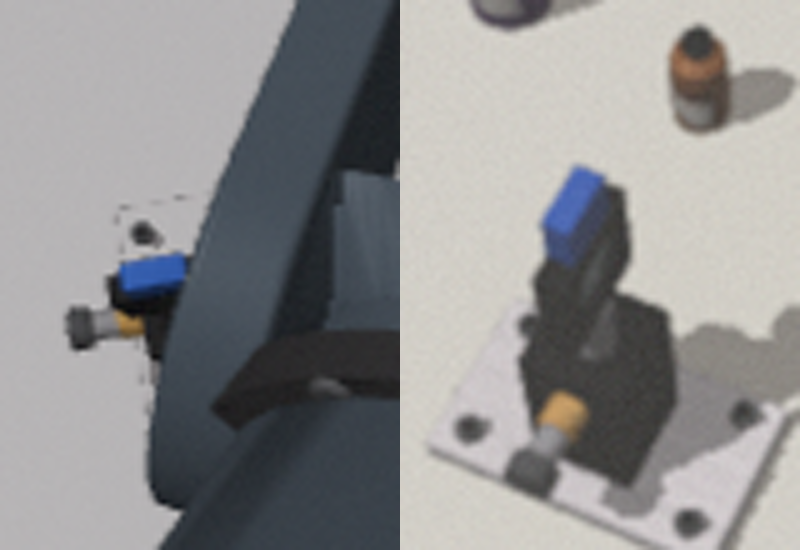

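The crop shows the post upright in the holder, with its tab (scene 268,252) at the expected height. The lens faces along the long side of the plate, and both bottles are untouched. I hand in.

```bash
python3 -c "
from h import *
robot.hand_in();st()"
```

```text
the job is handed in; nothing more can be done
the job is handed in; nothing more can be done
```

I moved the middle-sized lens post from its wooden stand into the post holder, pressed it onto the pad, let it go and handed the job in at about 19.4 s.

- **Plunger:** passing it gave a peak of about 12 N, then a drag of about 6 to 9 N.
- **Pad:** I felt it with the rod's end about 21 mm above the worktop, where the force began to rise at about 3.6 N/mm. I held the press for about 0.6 s, then eased off and opened the fingers.
- **Press force:** the wrist force stood about 10 to 13 N above the sliding drag just before contact. That agrees with about 3.2 mm of pad travel. Because the drag is uneven and the force readings vary by 1 to 2 N, 12 N on the pad is an estimate, not a direct measurement.
- **Last picture check:** the post stood upright in the holder with its tab within about 1 to 2.5 pixels (roughly 2 to 5 mm) of where I expected it. The lens faced along the plate's long side, and the robot was clear.
- **Bottles:** the networks' positions for the bottles shifted by up to 4 pixels between looks, which I put down to detection scatter. The arm never came near them at their height, and in the last picture the amber one stood upright. Only the foot of the purple one was in that picture.

The top camera was partly blocked by the arm, so the final check rests mostly on the scene camera.

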